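# Square the slip pad on the copy stand and hold the bulldog clip open over its top edge

### The arm

A 6-joint arm with a two-finger parallel gripper is mounted at the origin on a cart in front of the work surface, level with it; the furniture and walls round the work are solid. World frame = base frame: x ahead of the robot, y to its left, z up, the work surface at z = 0. Lengths are in mm, angles in rad, forces in N, time in s.
With the tool pointing down it reaches from about 250 to 775 mm from the base axis. Payload 8.9 kg.
Tool frame: the origin (TCP) lies midway between the tips of the shut fingers; the grasp point (between the pads) lies 19 mm behind it (manip.tcp_to_grasp is the distance from the TCP to the grasp point, in mm); z points along the fingers, y is the line along which they close (so a half turn about z gives the same grasp; the last joint's range is limited). The gripper opens to 85 mm and grips with 20 to 120 N. Pads are 22 mm wide; open, the fingers measure 114 mm over their backs; the gripper's body (76 mm by 85 mm) begins 54 mm behind the grasp point. The pads swing forward as they close: fully open they stand 13 mm farther back than shut.
Start: joints at [-1.305, 0.291, -0.153, 1.127, 0, 1.431], TCP at [206.765, -482.568, 231.305] pointing down, gripper open.
Joint ranges: [-2.52, 2.52], [-0.91, 1.74], [-1.3, 1.37], [-1.96, 2.02], [-1.52, 1.47], [-3.14, 3.14]. Speed limits (rad/s): [2.22, 2.22, 2.79, 3.14, 3.14, 3.14].

### API

Orientations are given as a unit quaternion [w, x, y, z].
In Python, from station import manip gives the robot as it stands. The module is installed in compiled form; this text tells all that it offers.
- The arm moves only by the tool move_arm, never from a script. Its argument "plan" is a list that holds one entry, the list of rows, each a list of 7 numbers: the opening, from 0 (shut) to 1 (fully open), then the shift along the tool's x, y, z in cm, then the turn, a rotation vector about the tool's x, y, z in degrees. A call has 1 to 12 rows; each row is the pose to reach, as a shift and turn from the pose commanded when the call began, along the tool's axes at that moment; what a row does not reach only later rows make up. A row lasts 1/10 s, in which the tool goes at most 50 mm and 8.59 degrees, less where a joint would pass 70% of its speed; a pose out of reach is approached as far as the arm can. A call with a gripper value outside its range is refused whole. The fingers move at their own pace and stop on an object; "force" is the grip in N (left out, the last holds). Time passes only in rows, so rows that repeat a pose let the fingers close. It gives the time, the measured TCP pose, the force, the opening and the grip force at its end, in the units of the state.
- manip.state(): the state, without advancing time (a new reading comes with each control period).
- manip.get_image(name): name is "scene" or "top" or "wrist"; returns a dict with "img" (400x640x3 uint8, red, green, blue), "fx", "fy", "cx", "cy" (pixels), "position" and "orientation" of the camera in the world. Camera axes: x right, y up, looking along -z (the intrinsics and any distortion apply to the point x, -y, -z); pixel columns grow to the right and rows downward; lengths in mm; the calibration is good to about 2 mm. A picture is of the moment at which its call begins. There is no depth.
- manip.hand_in(): hands the job in; it is judged then, once.
The state is a dict: "t": time; "q": joint angles; "joint_velocities": joint speeds; "joint_efforts": joint torques, N m; "position": TCP position; "eef_rot": TCP orientation; "contact_force": force on the tool from outside, world axes, zero at the start; "torque": the same for the moment, N m; "width": opening from 0.0 (shut) to 1.0 (fully open); "gripper_force": force on a finger pad.
Only numpy, scipy, OpenCV 4.12 (cv2) and the standard library are available. Lean on these libraries where they do the work, as an engineer would, in place of code of your own. Each camera call takes 0.05 s, during which the arm holds its last target. There are 200 camera calls.

### The job

First push the pad of slips sideways along the ledge of the copy stand until it sits square and flush in the corner against the side guide. Then take the bulldog clip by its two handles, squeeze it wide open, and hold it gaping over the middle of the pad's top edge: one jaw in front of the pad, the other behind the back plate, lips about 15 mm below the top of the pad and touching neither, so that I can slip today's cover sheet under before it closes. Finish like that, still holding the clip open; do not let it go or let it bite, and do not shift the mug, the counter bell, the rubber stamp or the small box.

Things in the scene. Friction and masses are not known exactly. Their poses are not given: they have to be found in the camera images.
- copy_stand: Copy stand: heavy fixed grey sheet-metal desk stand facing the robot, base 102 x 150 mm. Origin: underside of the base, 10 mm in front of its centre; z up. Its plate leans back 0.20 rad (top away from the robot). Front ledge reaches 23 mm out from the plate, with a lip 7 mm high; side guide at the ledge's right end, 60 mm high. A back leg meets the plate 78 mm up; above that it is clear behind.
- copy_plate: Back plate of the copy stand. Origin: inner corner of plate front face, ledge top and side guide, 22 mm above the cabinet top. z runs up the leaning plate, y along the ledge away from the guide (to the left as seen from its front), x backwards through the plate. Plate: x 0 to 0.003, y to 0.142, 100 mm high.
- slip_pad: Pad of white slips, 170 x 104 x 9 mm, 0.13 kg, loose, standing long side on the ledge, 18 to 45 mm short of the guide, leaning on the plate. Origin: centre of its back face. y: long side, away from the guide; x: 104 mm side, up the plate; z: thickness, to the front. Home, its origin is at (0, 0.085, 0.052) in the back plate's frame. It slides with about 1 N.
- pad_end (a point): Middle of the pad's free (left) end, the 9 x 104 mm end away from the guide, in mid-thickness. It always sticks out past the plate's left end, by 28 mm or more, so there it can be pushed.
- pad_top (a point): Middle of the pad's top edge, in mid-thickness; home, it stands 104 mm up the plate, 4 mm higher than the plate's own top. Pad and plate together are 12 mm thick there; their common middle lies 1.5 mm behind this point.
- clip: Large plain steel bulldog clip, 0.09 kg, 46 mm long, 75 mm high, standing loose on its lips, handles up. Origin: midway between the lips at their underside when shut. x: along the mouth; y: the way jaws and handles move; z: from mouth to handles. Pin at z = 0.036. Fully open, the lips gape 26 mm, their underside at z = 0.005; the mouth is free 17 mm wide up to z = 0.032.
- clip_grip (a point): Midway between the clip's two handle bars, at z = 0.070 of the clip: where to squeeze, along the clip's y. Each handle ends in a rolled bar 28 mm long, 9 mm thick, along x; 51 mm over both when shut, 18 mm squeezed to the stop, where they stand 6 mm further from the pin. Keep fingertips above z = 0.045 of the clip, clear of its shoulders.
- clip_jaw (a joint): How far each half of the clip is turned open, rad: 0 shut, 0.44 at the stop; both halves move alike. A spring closes it: the handles start to move at about 5 N a side and reach the stop at about 9 N, so 4 N carries it shut and 20 N or more holds it open.
- mug: white mug, 82 mm wide (114 with its handle), 91 mm high; bystander. Origin: centre of its underside
- desk_bell: counter bell, 80 mm wide, 52 mm high; bystander. Origin: underside
- stamp: rubber stamp standing upright, 27 mm wide, 76 mm high; bystander. Origin: underside
- staple_box: small box, 40 x 62 x 18 mm; bystander. Origin: underside
- leaflet_stand: Fixed white notice on a stand at the right of the cabinet top, an obstacle: panel 230 mm wide, leaning back, its top 300 mm above the cabinet. Origin: middle of its foot (120 x 220 mm). A pen cup 122 mm high, with pens to 160 mm, stands fixed behind it.

How it is judged (in metres and radians):
On the way, in this order (a step that is already met when the one before it is completed fails the run):
1. the pad is square and flush in the corner: against the side guide (within 3 mm), the ledge and the plate (y of slip_pad in the frame of copy_plate below 0.088 m and x of slip_pad in the frame of copy_plate above -0.004 m and z of slip_pad in the frame of copy_plate below 0.0555 m and angle between the x axis of slip_pad and the z axis of copy_plate, either way round below 0.04 rad), for 0.2 s.
2. the clip is off the cabinet and squeezed open (height (world z) of clip above 0.03 m and value of joint clip_jaw above 0.33 rad), for 0.2 s.
At the end, for the whole second after the job is handed in: Pad flush in the corner (3 mm, 0.04 rad). Clip held still, open over 0.33 rad, astride both: within 6.5 mm of their mid-thickness, 30 mm of mid-edge, lips 8 to 25 mm below the pad's top, along the edge within 0.15 rad, lean within 0.2 rad, under 1 N on either (all of step 1 and value of joint clip_jaw above 0.33 rad and x of clip in the frame of copy_plate between -0.0095 and 0.0035 m and y of clip in the frame of copy_plate between 0.055 and 0.115 m and z of clip in the frame of copy_plate between 0.074 and 0.091 m and angle between the x axis of clip and the y axis of copy_plate, either way round below 0.15 rad and angle between the z axis of clip and the z axis of copy_plate, either way round below 0.2 rad and contact force between clip and the fingers above 5 N and contact force between clip and slip_pad below 1 N and contact force between clip and copy_plate below 1 N and linear speed of clip below 0.02 m/s); the arm keeps its last pose, push and grip.
It fails at once if the mug, bell, rubber stamp or small box is knocked or moved by more than 20 mm (distance of any of mug, desk_bell, stamp, staple_box from where it was at the start of the episode above 0.02 m).
It also fails if it takes over 61 s, if anything falls off the work surface, if the arm or the gripper's body presses on something with over 40 N, if the wrist force passes 120 N, or if a joint passes its speed limit or range.

## Working session

There is one attempt and no reset: what is moved stays moved. The work goes in short steps, Python scripts to look and compute and a tool call to move; the robot and the scene stay as the last step left them, time stands still between calls to the robot, and variables do not carry over. Pictures are saved under pics/ and viewed, at most 10 in all, crops included, and the job is handed in when it is done.

Besides the shell and the picture viewer there is one more tool, called after "Emit:" by a JSON object that holds its "method" and its "body". move_arm: Moves the arm, as the interface text tells. Its arguments: {"type":"object","properties":{"plan":{"type":"array"},"force":{"type":"number"}},"required":["plan"]}

```bash
mkdir -p pics
cat > h.py <<'E'
import numpy as np, cv2
from scipy.spatial.transform import Rotation as R
from station import manip
def rot(q): return R.from_quat([q[1],q[2],q[3],q[0]]).as_matrix()
def ray(c,u,v):
    d=np.array([(u-c['cx'])/c['fx'],-(v-c['cy'])/c['fy'],-1.0])
    return np.array(c['position'],float), rot(c['orientation'])@d
def onz(c,u,v,z):
    o,d=ray(c,u,v); return o+d*(z-o[2])/d[2]
def tri(rs):
    A=0;b=0
    for o,d in rs:
        d=d/np.linalg.norm(d);P=np.eye(3)-np.outer(d,d);A=A+P;b=b+P@o
    p=np.linalg.solve(A,b)
    return p,[np.linalg.norm((np.eye(3)-np.outer(d,d)/(d@d))@(p-o)) for o,d in rs]
def proj(c,p):
    q=rot(c['orientation']).T@(np.array(p)-np.array(c['position']))
    return c['cx']+c['fx']*q[0]/-q[2], c['cy']-c['fy']*q[1]/-q[2]
def shot(name,fn):
    c=manip.get_image(name); cv2.imwrite('pics/'+fn,c['img'][:,:,::-1])
    import pickle; pickle.dump(c,open('pics/'+fn+'.pkl','wb')); return c
def load(fn):
    import pickle; return pickle.load(open('pics/'+fn+'.pkl','rb'))
E
python3 - <<'E'
from h import *
for n in ('scene','top','wrist'):
    c=shot(n,n+'0.png'); print(n,[c[k] for k in c if k!='img'])
print(manip.state(), manip.tcp_to_grasp)
E
```

```text
scene [467.43851056035044, 467.43851056035044, 324.33093918376454, 192.71590204478127, array([-33.60013822, 573.11005045, 718.19110859]), array([-0.38260619, -0.1766961 ,  0.39864229,  0.81453994])]
top [377.26567976354283, 377.26567976354283, 317.90277036756106, 200.72835772996004, array([370.39239369,  58.04772966, 945.7791875 ]), array([ 0.70533126,  0.07238558, -0.06327882, -0.70232751])]
wrist [318.9039470728653, 318.9039470728653, 317.0691155451796, 199.95008666364396, array([ 276.18686833, -453.06324309,  373.2742718 ]), array([ 0.82535452, -0.12495423,  0.08290138, -0.54433787])]
{'t': 0.15, 'q': array([-1.30527806e+00,  2.91147434e-01, -1.53929527e-01,  1.12671336e+00,
       -1.45047207e-06,  1.43150958e+00]), 'joint_velocities': array([-7.44147669e-05, -2.85609091e-04,  2.48681923e-03,  1.44333745e-03,
       -2.92056748e-05, -1.55710392e-03]), 'joint_efforts': array([ 6.06448320e-04, -5.37368309e+01,  3.31521749e+01,  1.13962809e-02,
       -2.28770377e-04, -2.28523112e-05]), 'position': array([ 206.6883429 , -482.24551341,  230.87476741]), 'eef_rot': array([-4.95960617e-04,  9.79586324e-01,  2.01023347e-01, -3.20712444e-05]), 'contact_force': array([-0.7309722 , -0.08716326, -0.32934503]), 'torque': array([-0.00067523, -0.00075161, -0.0112712 ]), 'gripper_force': 0.0, 'width': 0.9962730905076657} 18.700000000000003
```

View pics/scene0.png

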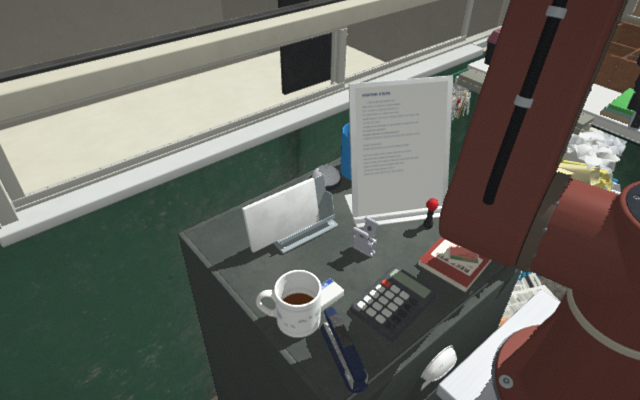

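View pics/top0.png

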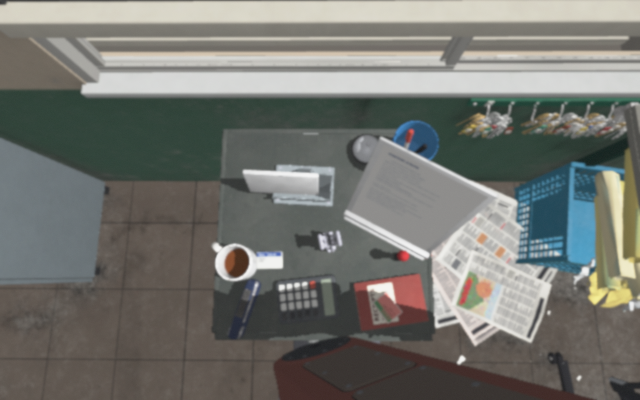

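The scene view shows the pad on the stand (245-330, 180-248), the clip near (364,237), the mug (298,303), the stamp (432,210), the bell (327,175) and the notice (400,145). In the top view the pad spans columns 244-318 at rows 170-193, and the clip is at (327,240). Next I'll look at enlarged crops.

Run:
```python
from h import *
a=load('scene0.png')['img'][160:270,235:395][:,:,::-1]; b=load('top0.png')['img'][155:260,235:355][:,:,::-1]
a=cv2.resize(a,None,fx=4.9,fy=4.9,interpolation=cv2.INTER_CUBIC)[:, :784]
cv2.imwrite('pics/c1.png',a)
b=cv2.resize(b,None,fx=5.5,fy=5.5,interpolation=cv2.INTER_CUBIC);cv2.imwrite('pics/c2.png',b);print(a.shape,b.shape)
```

```text
(539, 784, 3) (578, 660, 3)
```

View pics/c1.png

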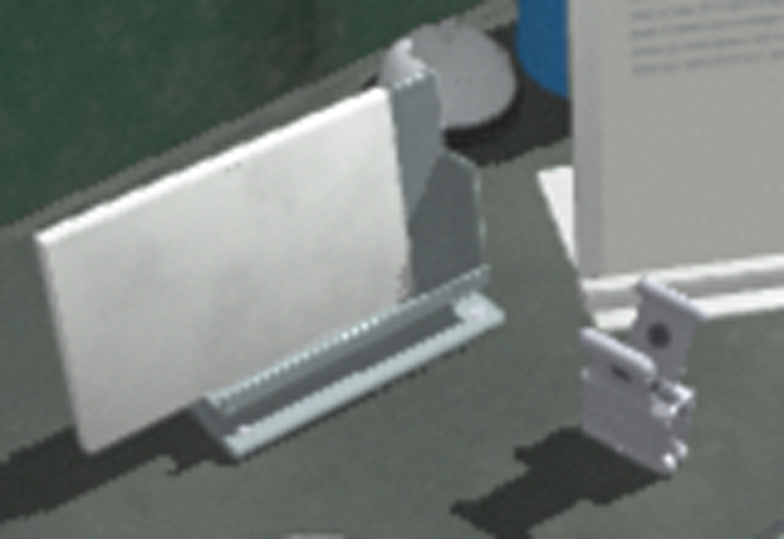

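View pics/c2.png

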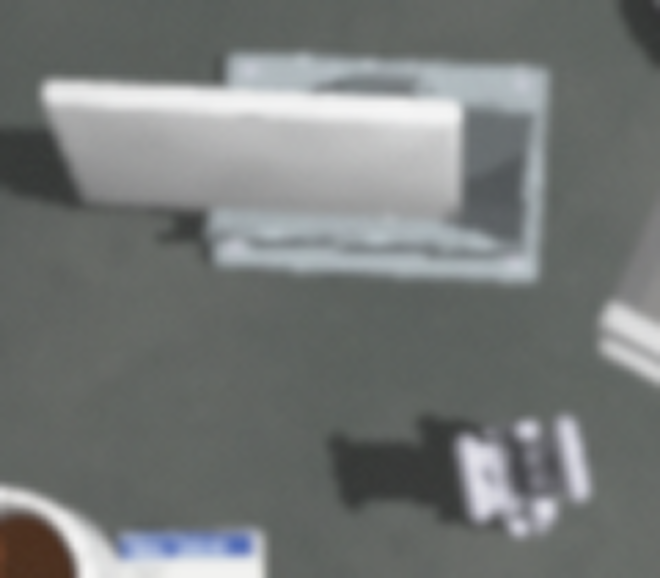

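The crops clearly show the pad corners, the stand base outline, the two clip handle bars (top-crop near (475,480) and (570,458), about 12° off image horizontal), and the gap between pad and guide. I'll take rough positions from these.

Run:
```python
from h import *
np.set_printoptions(precision=1,suppress=True)
T=load('top0.png');S=load('scene0.png')
t=lambda u,v:(235+(u+.5)/5.5-.5,155+(v+.5)/5.5-.5); s=lambda u,v:(235+(u+.5)/4.9-.5,160+(v+.5)/4.9-.5)
for n,p in dict(baseBL=(228,57),baseBR=(550,68),baseFR=(540,283),baseFL=(212,270)).items(): print(n,onz(T,*t(*p),2))
for n,a,b in [('padTL front',(46,96),(40,238)),('padTR',(463,115),(388,90)),('padBL',(84,205),(88,452)),('handleL mid',(470,478),(618,352)),('handleR mid',(572,458),(672,300))]:
    print(n,*tri([ray(T,*t(*a)),ray(S,*s(*b))]))
print('mug',onz(T,233,262,90),'stamp',onz(T,402,255,70),'bell',onz(T,364,150,25),'box',onz(T,270,260,18))
for p in [(387,140),(493,190),(428,253),(345,212)]: print('notice',onz(T,*p,300),onz(T,*p,10))
```

```text
baseBL [648.4 180.1   2. ]
baseBR [643.3  28.    2. ]
baseFR [540.3  32.9   2. ]
baseFL [546.  184.8   2. ]
padTL front [594.7 237.9 127.2] [np.float64(0.17267950157435993), np.float64(0.17267950157434764)]
padTR [586.8  66.8 125.8] [np.float64(0.9391222930471465), np.float64(0.9391222930471425)]
padBL [570.9 240.3  27. ] [np.float64(0.3095503919500674), np.float64(0.30955039195006906)]
handleL mid [442.7  63.1  73. ] [np.float64(2.031239568237711), np.float64(2.031239568237671)]
handleR mid [452.3  20.8  71. ] [np.float64(1.0471020380775709), np.float64(1.0471020380774028)]
mug [396.1 259.6  90. ] stamp [ 414.5 -123.8   70. ] bell [681.6 -46.4  25. ] box [403.5 186.4  18. ]
notice [607.5 -56.8 300. ] [ 714.  -108.3   10. ]
notice [ 516.  -238.4  300. ] [ 581.4 -371.6   10. ]
notice [ 406.5 -120.1  300. ] [ 422.7 -200.    10. ]
notice [476.3  19.7 300. ] [523.8   2.5  10. ]
```

```bash
cat >> h.py <<'E'
np.set_printoptions(precision=2,suppress=True)
PSI=-0.041
def tool(th,tilt=0):   # tool x yaw th, tilt: approach leaned like plate (top away along plate x)
    x=np.array([np.cos(th),np.sin(th),0]);z=np.array([0,0,-1.]);Rm=np.stack([x,np.cross(z,x),z],1)
    ax=np.array([-np.sin(PSI),np.cos(PSI),0])
    return R.from_rotvec(ax*tilt).as_matrix()@Rm
def delta(p,Rt=None,s=None):
    s=s or manip.state();R0=rot(s['eef_rot'])
    Rt=R0 if Rt is None else Rt
    return (R0.T@(np.array(p)-s['position'])/10).round(2), np.degrees(R.from_matrix(R0.T@Rt).as_rotvec()).round(2)
E
python3 - <<'E'
from h import *
s=manip.state();R0=rot(s['eef_rot']);c=load('wrist0.png')
print('cam off tool',R0.T@(c['position']-s['position']),'view axis tool',R0.T@(-rot(c['orientation'])[:,2]))
print(R0)
for p in [(300,-250,270),(360,100,270),(420,200,270)]: print(delta(p,tool(1.53)))
E
```

```text
cam off tool [  75.39    0.41 -142.39] view axis tool [-0.3   0.    0.95]
[[ 0.92  0.39 -0.  ]
 [ 0.39 -0.92  0.  ]
 [ 0.   -0.   -1.  ]]
(array([ 17.72, -17.68,  -3.89]), array([ -0.05,  -0.04, -64.47]))
(array([ 37.02, -47.48,  -3.86]), array([ -0.05,  -0.04, -64.47]))
(array([ 46.48, -54.31,  -3.85]), array([ -0.05,  -0.04, -64.47]))
```

Emit:
{"method": "move_arm", "body": {"plan": [[[0.5, 4, -5, -4, 0, 0, -8], [0.3, 8, -9, -4, 0, 0, -16], [0, 11.5, -13.5, -4, 0, 0, -24], [0, 15, -18, -4, 0, 0, -32], [0, 18.5, -22.5, -4, 0, 0, -40], [0, 22, -27, -4, 0, 0, -48], [0, 25.5, -31.5, -4, 0, 0, -56], [0, 29, -36, -4, 0, 0, -64.5], [0, 32.5, -40.5, -4, 0, 0, -64.5], [0, 35, -44, -4, 0, 0, -64.5], [0, 37, -47.5, -4, 0, 0, -64.5], [0, 37, -47.5, -4, 0, 0, -64.5]]], "force": 30}}

```text
t: 1.35
position: [357.5, 91.2, 271.5]
eef_rot: [0.0, 0.721, 0.693, 0.0]
contact_force: [1.7, -1.0, 0.8]
width: -0.002
gripper_force: 0.0
```

Run:
```python
from h import *
c=shot('wrist','w1.png'); s=manip.state(); print(s['t'],s['position'],s['q'],s['width'])
for n,p in dict(clip=(447,42,72),padTL=(594.7,238,127),padTR=(587,67,126)).items(): print(n,proj(c,p))
```

```text
1.4 [357.99  98.08 271.44] [ 0.07 -0.03 -0.42  1.18  0.    1.67] -0.005190936852650539
clip (np.float64(397.3610618405966), np.float64(211.96394490852336))
padTL (np.float64(611.5324710719225), np.float64(-7.4187911231145165))
padTR (np.float64(560.1237806835416), np.float64(200.38725447674173))
```

View pics/w1.png

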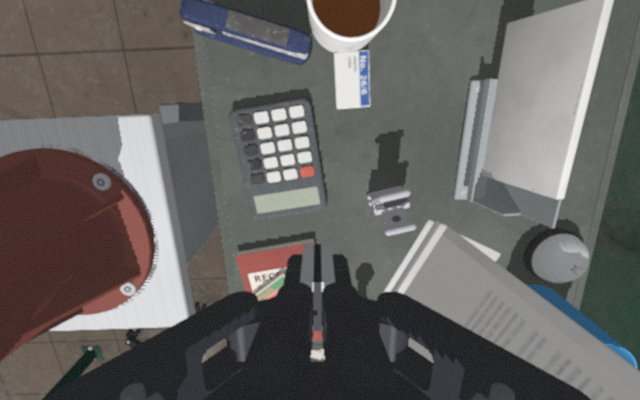

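The wrist view, with image up along +y and image right along +x, shows the clip bars near (388,192) and (400,229). The pad's right top end is near (560,197), with the guide just below it, and the way to the pad's free end is clear. I'll go there.

Run:
```python
from h import *
for p in [(500,278,240),(590,276,230),(590,276,65),(590,70+170+11,65)]: print(delta(p,tool(np.pi/2+PSI)))
```

```text
(array([18.44, 13.59,  3.23]), array([ 0.07, -0.22,  0.43]))
(array([18.54, 22.59,  4.24]), array([ 0.07, -0.22,  0.43]))
(array([18.48, 22.57, 20.74]), array([ 0.07, -0.22,  0.43]))
(array([15.98, 22.65, 20.73]), array([ 0.07, -0.22,  0.43]))
```

Emit:
{"method": "move_arm", "body": {"plan": [[[0, 4, 3, 1, 0, 0, 0.4], [0, 8, 6, 2, 0, 0, 0.4], [0, 12, 9, 3, 0, 0, 0.4], [0, 15.5, 12, 3, 0, 0, 0.4], [0, 18.5, 15, 4, 0, 0, 0.4], [0, 18.5, 19, 4, 0, 0, 0.4], [0, 18.5, 22.6, 6, 0, 0, 0.4], [0, 18.5, 22.6, 10, 0, 0, 0.4], [0, 18.5, 22.6, 14, 0, 0, 0.4], [0, 18.5, 22.6, 18, 0, 0, 0.4], [0, 18.5, 22.6, 20.7, 0, 0, 0.4], [0, 18.5, 22.6, 20.7, 0, 0, 0.4]]]}}

```text
t: 2.6
position: [587.7, 263.5, 59.9]
eef_rot: [-0.002, 0.724, 0.69, -0.004]
contact_force: [-0.5, -0.0, 1.4]
width: 0.001
gripper_force: 0.0
```

Run:
```python
from h import *
c=shot('wrist','w2.png');t=shot('top','t2.png'); s=manip.state(); print(s['t'],s['position'],s['q'],s['contact_force'])
T0=load('top0.png')['img'].astype(int);print(abs(t['img'].astype(int)-T0)[165:210,240:340].mean())
g=cv2.resize(t['img'][150:260,215:345][:,:,::-1],None,fx=3,fy=3,interpolation=cv2.INTER_CUBIC)
w=c['img'][:,:,::-1]
o=np.zeros((400,800,3),np.uint8);o[:330,:390]=g;o[:256,390:800]=cv2.resize(w,(410,256));cv2.imwrite('pics/m2.png',o)
```

```text
2.7 [590.93 264.66  64.65] [ 0.31  0.65 -0.04  0.89  0.    1.93] [ 0.67 -0.56  0.24]
5.012814814814814
```

View pics/m2.png

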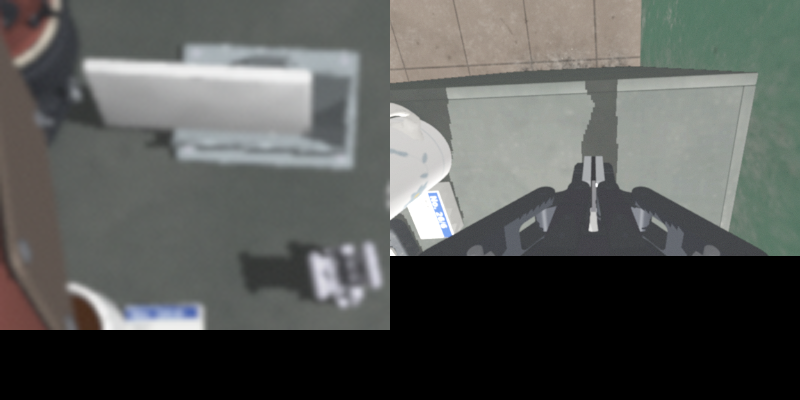

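The pad hasn't moved. The shut fingers stand just left of its free end (top crop (82,65)), and the mug is clear. I'll push along -tool x in small steps and watch the force.

Emit:
{"method": "move_arm", "body": {"plan": [[[0, -0.4, 0, 0, 0, 0, 0], [0, -0.8, 0, 0, 0, 0, 0], [0, -1.2, 0, 0, 0, 0, 0], [0, -1.6, 0, 0, 0, 0, 0], [0, -2.0, 0, 0, 0, 0, 0], [0, -2.4, 0, 0, 0, 0, 0], [0, -2.8, 0, 0, 0, 0, 0], [0, -3.2, 0, 0, 0, 0, 0], [0, -3.5, 0, 0, 0, 0, 0], [0, -3.8, 0, 0, 0, 0, 0], [0, -3.8, 0, 0, 0, 0, 0]]]}}

```text
t: 3.8
position: [589.0, 226.2, 64.2]
eef_rot: [0.0, 0.724, 0.69, -0.0]
contact_force: [-0.3, 0.4, 1.1]
width: 0.001
gripper_force: 0.0
```

Run:
```python
from h import *
t=shot('top','t3.png');sc=shot('scene','s3.png'); s=manip.state(); print(s['t'],s['position'],s['contact_force'])
def pad(c,box):
    y0,y1,x0,x1=box;g=cv2.cvtColor(c['img'],cv2.COLOR_RGB2HSV)[y0:y1,x0:x1]
    m=((g[...,2]>165)&(g[...,1]<25)).astype(np.uint8);k=max(cv2.findContours(m,0,2)[0],key=cv2.contourArea)
    return k[:,0]+[x0,y0]
for n in('top0.png','t2.png','t3.png'):
    k=pad(load(n),(160,200,235,345)); print(n,k.min(0),k.max(0))
g=cv2.resize(t['img'][150:215,225:345][:,:,::-1],None,fx=3.3,fy=3.3,interpolation=cv2.INTER_CUBIC)
w=cv2.resize(sc['img'][160:270,235:355][:,:,::-1],None,fx=3.3,fy=3.3,interpolation=cv2.INTER_CUBIC)
o=np.zeros((370,800,3),np.uint8);o[:g.shape[0],:g.shape[1]]=g;o[:w.shape[0],400:400+w.shape[1]]=w;cv2.imwrite('pics/m3.png',o)
```

```text
3.9 [589.01 226.55  64.2 ] [-0.11  0.11  0.01]
top0.png [243 165] [333 191]
t2.png [243 165] [333 190]
t3.png [258 165] [333 189]
```

Emit:
{"method": "move_arm", "body": {"plan": [[[0, -0.2, 0, 0, 0, 0, 0], [0, -0.4, 0, 0, 0, 0, 0], [0, -0.6, 0, 0, 0, 0, 0], [0, -0.8, 0, 0, 0, 0, 0], [0, -0.8, 0, 0, 0, 0, 0]]]}}

```text
t: 4.4
position: [589.1, 222.7, 65.1]
eef_rot: [-0.002, 0.723, 0.691, 0.003]
contact_force: [-0.3, 18.3, 0.9]
width: -0.003
gripper_force: 0.0
```

Run:
```python
from h import *
s=manip.state(); print(s['t'],s['position'],s['contact_force'])
t=shot('top','t4.png');sc=shot('scene','s4.png')
g=cv2.resize(t['img'][150:215,225:345][:,:,::-1],None,fx=3.3,fy=3.3,interpolation=cv2.INTER_CUBIC)
w=cv2.resize(sc['img'][160:270,235:355][:,:,::-1],None,fx=3.3,fy=3.3,interpolation=cv2.INTER_CUBIC)
o=np.zeros((370,800,3),np.uint8);o[:g.shape[0],:g.shape[1]]=g;o[:w.shape[0],400:400+w.shape[1]]=w;cv2.imwrite('pics/m4.png',o)
```

```text
4.4 [589.14 222.72  65.14] [-0.34 18.33  0.91]
```

View pics/m4.png

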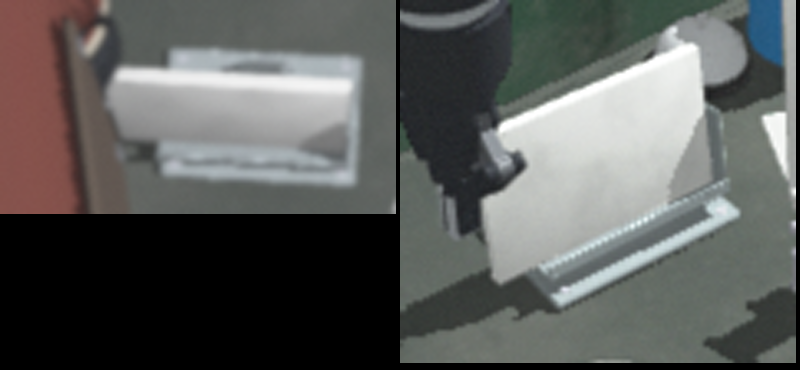

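The force rose to 18 N at TCP y=222.7, so the pad has met the guide; its right edge is now at the guide in both crops. I'll back off and check that it sits square.

Emit:
{"method": "move_arm", "body": {"plan": [[[0, 0.3, 0, 0, 0, 0, 0], [0, 0.6, 0, 0, 0, 0, 0], [0, 1.2, 0, 0, 0, 0, 0], [0, 2.5, 0, 0, 0, 0, 0], [0, 4, 0, -3, 0, 0, 0], [0, 4, 0, -7, 0, 0, 0], [0, 4, 0, -12, 0, 0, 0], [0, 4, 0, -17, 0, 0, 0], [0, 4, -5, -19, 0, 0, 0], [0, 4, -10, -19, 0, 0, 0], [0, 4, -14, -19, 0, 0, 0], [0, 4, -18, -19, 0, 0, 0]]]}}

```text
t: 5.7
position: [408.8, 267.7, 254.6]
eef_rot: [0.0, 0.724, 0.69, 0.0]
contact_force: [0.5, -0.2, 0.5]
width: -0.003
gripper_force: 0.0
```

Run:
```python
from h import *
s=manip.state(); print(s['t'],s['position'],s['contact_force'],s['q'])
t=shot('top','t5.png');sc=shot('scene','s5.png')
k=3.3
g=cv2.resize(t['img'][150:215,225:345][:,:,::-1],None,fx=5.5,fy=5.5,interpolation=cv2.INTER_CUBIC)
w=cv2.resize(sc['img'][165:250,240:350][:,:,::-1],None,fx=5.5,fy=5.5,interpolation=cv2.INTER_CUBIC)
o=np.zeros((600,800,3),np.uint8);o[:180,:660]=g[:180];o[180:180+420,:w.shape[1]]=w[:420];cv2.imwrite('pics/m5.png',o)
```

```text
5.7 [408.84 267.65 254.61] [ 0.51 -0.22  0.5 ] [ 0.43  0.21 -0.2   1.16  0.    2.05]
```

View pics/m5.png

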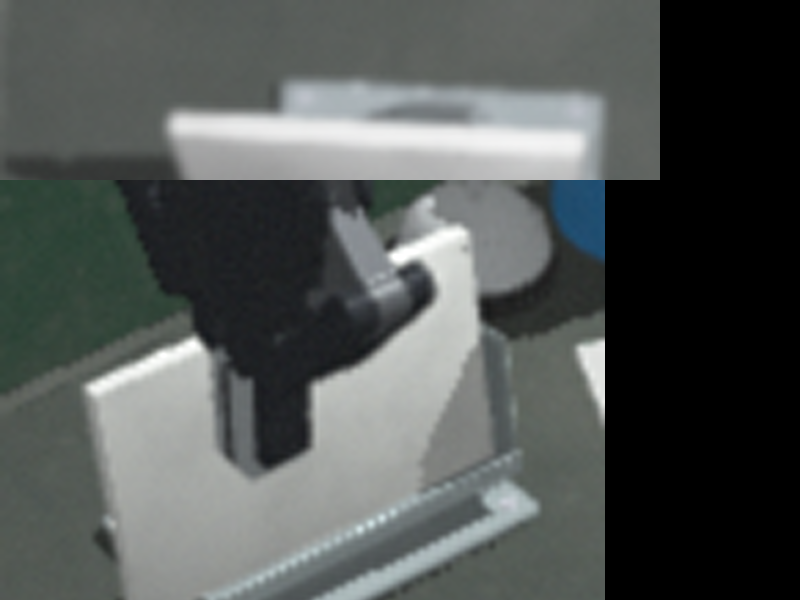

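Run:
```python
from h import *
print(delta((447,42,230),tool(3.366)))
T=load('t5.png');S=load('s5.png')
t=lambda u,v:(225+(u+.5)/5.5-.5,150+(v+.5)/5.5-.5); s=lambda u,v:(240+(u+.5)/5.5-.5,165+(v-180+.5)/5.5-.5)
for n,a,b in [('padTL front',(172,132),(89,392)),('padTR front',(585,150),(464,234))]:
    print(n,*tri([ray(T,*t(*a)),ray(S,*s(*b))]))
```

```text
(array([-22.36,   5.08,   2.48]), array([  -0.1 ,   -0.08, -105.43]))
padTL front [591.73 209.16 126.7 ] [np.float64(0.3505554215370307), np.float64(0.3505554215369963)]
padTR front [584.6   39.79 123.94] [np.float64(0.4754663047604136), np.float64(0.4754663047604589)]
```

The pad's top corners are now at (592,209,127) and (585,40,124): it slid 28 mm and is square to within measurement error. On to above the clip.

Emit:
{"method": "move_arm", "body": {"plan": [[[0, -2, 0.4, 0, 0, 0, -8], [0.3, -4, 0.8, 0.2, 0, 0, -16], [0.6, -6, 1.2, 0.5, 0, 0, -24], [1, -8, 1.6, 1, 0, 0, -32], [1, -10, 2, 1, 0, 0, -40], [1, -12, 2.5, 1.5, 0, 0, -48], [1, -14, 3, 2, 0, 0, -56], [1, -16, 3.5, 2, 0, 0, -64], [1, -18, 4, 2, 0, 0, -72], [1, -20, 4.5, 2.4, 0, 0, -80], [1, -22.4, 5.1, 2.4, 0, 0, -88], [1, -22.4, 5.1, 2.4, 0, 0, -96]]]}}

```text
t: 7.0
position: [452.5, 39.1, 230.3]
eef_rot: [0.0, -0.03, 1.0, -0.0]
contact_force: [0.2, 0.3, 0.2]
width: 1.001
gripper_force: 0.0
```

Emit:
{"method": "move_arm", "body": {"plan": [[[1, 0, 0, 0, 0, 0, -8], [1, 0, 0, 0, 0, 0, -9.4], [1, 0, 0, 0, 0, 0, -9.4]]]}}

```text
t: 7.3
position: [451.6, 41.2, 230.3]
eef_rot: [0.0, -0.109, 0.994, -0.0]
contact_force: [0.0, 0.1, -0.0]
width: 0.997
gripper_force: 0.0
```

Run:
```python
from h import *
s=manip.state(); print(s['t'],s['position'],s['eef_rot'],s['q'],s['width'])
c=shot('wrist','w6.png')
print(proj(c,(442.7,63.1,73)),proj(c,(452.3,20.8,71)))
```

```text
7.3 [451.64  41.18 230.35] [ 0.   -0.11  0.99 -0.  ] [-0.07  0.16 -0.33  1.08 -0.   -0.29] 0.9974890308540454
(np.float64(341.8585078014919), np.float64(178.99131996491747)) (np.float64(297.04629359262947), np.float64(178.694381445766))
```

View pics/w6.png

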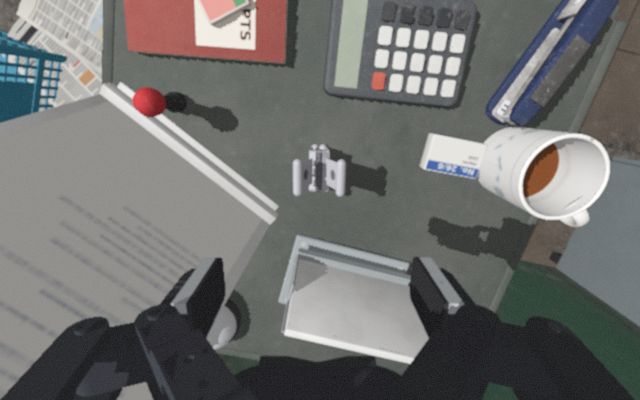

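The wrist view shows the two clip handle bars as upright strokes at (297,177) and (340,178), matching the predicted pixels. The stamp is at (150,100), the box at (455,155) and the notice edge runs to (277,212), all clear of the grasp. I'll refine this with masks.

Run:
```python
from h import *
out={}
for n,(y0,y1,x0,x1) in {'w6.png':(140,210,280,360),'w1.png':(175,250,355,425)}.items():
    c=load(n);g=c['img'][y0:y1,x0:x1].min(2)
    for th in (130,150,):
        m=(g>th).astype(np.uint8);k,l,st,ce=cv2.connectedComponentsWithStats(m)
        print(n,th)
        for i in range(1,k):
            if st[i,4]>15:
                r=cv2.minAreaRect(np.argwhere(l==i)[:,::-1].astype(np.float32)); print('  ',st[i,4],ce[i]+[x0,y0],np.array(r[0])+[x0,y0],np.array(r[1]),r[2])
```

```text
w6.png 130
   864 [329.48 168.26] [328.67 167.53] [56.3  30.42] 41.347782135009766
   309 [296.15 176.63] [296. 177.] [36.  8.] 90.0
   79 [312.01 185.1 ] [311.5 183.5] [15.  7.] 90.0
w6.png 150
   97 [312.62 153.  ] [312.14 153.34] [ 6.64 19.1 ] 4.763641834259033
   613 [333.32 171.55] [333.8  168.96] [53.87 21.09] 79.04593658447266
   247 [296. 177.] [296. 177.] [36.  6.] 90.0
   19 [312.74 169.11] [313.  169.5] [7. 2.] 90.0
   60 [312.05 184.8 ] [312. 183.] [14.  6.] 90.0
w1.png 130
   370 [386.16 200.18] [389.63 202.86] [20.45 43.56] 81.25383758544922
   54 [404.07 205.78] [403.05 206.33] [ 5.46 13.89] 73.3007583618164
   192 [400.14 230.06] [400.13 230.08] [ 6.29 31.24] 77.47119140625
   202 [419.19 241.03] [421.89 240.37] [12.72 28.3 ] 32.0053825378418
w1.png 150
   275 [387.36 200.19] [389.34 199.04] [15.48 40.81] 57.9946174621582
   31 [406.26 205.48] [406.5 205.5] [4.24 7.07] 45.0
   157 [400.25 230.19] [400.17 230.23] [ 5.17 30.81] 77.00537872314453
   149 [418.56 240.04] [419.61 239.13] [ 6.89 26.92] 32.0053825378418
```

Run:
```python
from h import *
A=load('w6.png');B=load('w1.png')
p,e=tri([ray(A,296,177),ray(B,400.1,230.1)]);print('barR',p,e)
# left bar: extent from row/col profiles
g=A['img'].min(2);print(g[150:204:3,332:352:2])
l=onz(A,341,178,p[2]);print('barL',l,'mid',(l+p)/2,'dir',np.degrees(np.arctan2(*(p-l)[[0,1]])),np.linalg.norm(l-p)); print(proj(B,l))
a,b=onz(A,296,159.5,p[2]),onz(A,296,194.5,p[2]);print('bar ends',a,b,np.linalg.norm(a-b))
```

```text
barR [450.83  19.49  71.81] [np.float64(0.15510872294809908), np.float64(0.15510872294808842)]
[[ 62  58  63  76  87  94 108 107 107 102]
 [ 61  58  62  59  53  61  84  94 100 100]
 [ 56  61  57  53  55  56  60  57  51  59]
 [ 87  60  55  86 134 131  71  57  59  58]
 [199 185 168 204 212 183 144  69  53  58]
 [201 200 199 209 209 186 147  78  57  56]
 [194 196 199 209 208 181 141  75  54  54]
 [125 174 199 211 208 180 138  68  56  52]
 [116 148 193 211 205 180 137  66  56  49]
 [123 148 193 211 205 178 131  67  55  57]
 [180 186 199 209 202 175 128  59  55  53]
 [197 197 196 211 203 176 120  65  51  53]
 [196 196 198 210 201 173 121  57  58  57]
 [ 76 139 192 210 198 169 115  56  55  76]
 [ 99 105 187 210 199 167 109  53  55  61]
 [ 98  93 127 179 170 135  92  72  72  84]
 [ 92  94  95  98  98  97  96  98 100 101]
 [ 99 100  98  96 101 100  97  95  99  96]]
barL [442.18  62.21  71.81] mid [446.51  40.85  71.81] dir 168.55922711191067 43.580091334967044
(np.float64(393.63125454910517), np.float64(195.04399380556762))
bar ends [433.95  16.11  71.81] [467.96  22.98  71.81] 34.703963722254535
```

Run:
```python
from h import *
s=manip.state();print(s['t'],delta((446.6,40.7,53),tool(np.pi+np.radians(11.6))))
```

```text
7.35 (array([ 0.49,  0.05, 17.73]), array([-0.  ,  0.  ,  0.92]))
```

Emit:
{"method": "move_arm", "body": {"plan": [[[1, 0.5, 0.05, 3, 0, 0, 0.9], [1, 0.5, 0.05, 6, 0, 0, 0.9], [1, 0.5, 0.05, 9, 0, 0, 0.9], [1, 0.5, 0.05, 11, 0, 0, 0.9], [1, 0.5, 0.05, 12.5, 0, 0, 0.9], [1, 0.5, 0.05, 14, 0, 0, 0.9], [1, 0.5, 0.05, 15.5, 0, 0, 0.9], [1, 0.5, 0.05, 16.5, 0, 0, 0.9], [1, 0.5, 0.05, 17.2, 0, 0, 0.9], [1, 0.5, 0.05, 17.7, 0, 0, 0.9], [1, 0.5, 0.05, 17.7, 0, 0, 0.9]]], "force": 35}}

```text
t: 8.45
position: [446.1, 40.5, 53.0]
eef_rot: [-0.0, -0.103, 0.995, 0.0]
contact_force: [0.3, 0.8, 0.7]
width: 0.996
gripper_force: 0.0
```

Emit:
{"method": "move_arm", "body": {"plan": [[[0.65, 0, 0, 0, 0, 0, 0], [0.55, 0, 0, 0, 0, 0, 0], [0.45, 0, 0, 0, 0, 0, 0], [0.35, 0, 0, 0, 0, 0, 0], [0.25, 0, 0, 0, 0, 0, 0], [0.15, 0, 0, 0, 0, 0, 0], [0.1, 0, 0, 0, 0, 0, 0], [0, 0, 0, 0, 0, 0, 0], [0, 0, 0, 0, 0, 0, 0], [0, 0, 0, 0, 0, 0, 0]]]}}

```text
t: 9.45
position: [447.5, 41.6, 54.7]
eef_rot: [0.002, -0.103, 0.995, 0.001]
contact_force: [-2.1, 5.9, 17.3]
width: 0.192
gripper_force: 32.7
```

Run:
```python
from h import *
s=manip.state();print(s['t'],s['position'],s['eef_rot'],s['width'],s['gripper_force'],s['contact_force'])
```

```text
9.45 [447.47  41.61  54.72] [ 0.   -0.1   0.99  0.  ] 0.1916129266460437 32.688006036914885 [-2.08  5.87 17.3 ]
```

Emit:
{"method": "move_arm", "body": {"plan": [[[0, 0, 0, -0.5, 0, 0, 0], [0, 0, 0, -1.5, 0, 0, 0], [0, 0, 0, -3.5, 0, 0, 0], [0, 0, 0, -6.5, 0, 0, 0], [0, 0, 0, -10, 0, 0, 0], [0, 0, 0, -13, 0, 0, 0], [0, 0, 0, -16, 0, 0, 0], [0, 0, 0, -18, 0, 0, 0], [0, 0, 0, -18, 0, 0, 0]]]}}

```text
t: 10.35
position: [447.7, 40.3, 236.4]
eef_rot: [0.002, -0.103, 0.995, -0.001]
contact_force: [1.1, 1.0, -1.6]
width: 0.185
gripper_force: 34.8
```

Run:
```python
from h import *
s=manip.state();print(s['t'],s['position'],s['width'],s['gripper_force'],s['contact_force'])
print(delta((480,60,260),tool(np.pi/2+PSI)))
```

```text
10.35 [447.68  40.25 236.37] 0.18452912244572614 34.774149874574505 [ 1.07  1.   -1.57]
(array([-3.58,  1.27, -2.35]), array([  0.18,   0.27, 104.14]))
```

Emit:
{"method": "move_arm", "body": {"plan": [[[0, 0, 0, -1, 0, 0, 8], [0, 0, 0, -2, 0, 0, 16], [0, 0, 0, -2.4, 0, 0, 24], [0, 0, 0, -2.4, 0, 0, 32], [0, 0, 0, -2.4, 0, 0, 40], [0, 0, 0.5, -2.4, 0, 0, 48], [0, 0, 1, -2.4, 0, 0, 56], [0, 0, 1.3, -2.4, 0, 0, 64], [0, 0, 1.3, -2.4, 0, 0, 72], [0, 0, 1.3, -2.4, 0, 0, 80], [0, 0, 1.3, -2.4, 0, 0, 88], [0, 0, 1.3, -2.4, 0, 0, 96]]]}}

```text
t: 11.55
position: [442.9, 53.2, 256.6]
eef_rot: [-0.0, 0.673, 0.74, -0.001]
contact_force: [-0.8, -0.6, -0.3]
width: 0.186
gripper_force: 34.8
```

Run:
```python
from h import *
s=manip.state();print(s['t'],s['position'],s['width'],s['gripper_force'],s['q'])
print(delta((450,60,260),tool(np.pi/2+PSI,0.2)), tool(np.pi/2+PSI,0.2))
```

```text
11.55 [442.93  53.16 256.61] 0.1859155642020598 34.76620714995079 [-0.04  0.13 -0.3   1.15 -0.    1.43]
(array([ 0.61,  0.77, -0.34]), array([11.36,  0.78,  7.78])) [[ 0.04  0.98 -0.2 ]
 [ 1.   -0.04  0.01]
 [ 0.   -0.2  -0.98]]
```

Emit:
{"method": "move_arm", "body": {"plan": [[[0, 1, 0.2, 0, 3.5, 0, 4], [0, 2.5, 0.2, 0, 7, 0, 7.8], [0, 4, 0.2, -0.3, 11.4, 0.8, 7.8], [0, 5.5, 0.2, -0.3, 11.4, 0.8, 7.8], [0, 5.5, 0.2, -0.3, 11.4, 0.8, 7.8]]]}}

```text
t: 12.05
position: [439.7, 109.4, 259.4]
eef_rot: [-0.072, 0.715, 0.692, -0.069]
contact_force: [-0.2, -0.0, -1.6]
width: 0.186
gripper_force: 34.8
```

Run:
```python
from h import *
s=manip.state();print(s['t'],s['position'],s['width'],s['gripper_force'],s['q']);print(rot(s['eef_rot'])-tool(np.pi/2+PSI,0.2))
w=shot('wrist','w7.png');sc=shot('scene','s7.png');t=shot('top','t7.png')
g=s['position']; zt=rot(s['eef_rot'])[:,2]
lp=g+zt*58; print('lip exp',lp,proj(sc,lp),proj(w,lp),proj(t,lp))
u,v=map(int,proj(sc,lp))
a=cv2.resize(sc['img'][v-85:v+35,u-60:u+100][:,:,::-1],None,fx=2.5,fy=2.5,interpolation=cv2.INTER_CUBIC)
u2,v2=map(int,proj(w,lp))
b=cv2.resize(w['img'][:,:,::-1],(400,250))
o=np.zeros((300,800,3),np.uint8);o[:300,:400]=a[:300,:400];o[:250,400:]=b;cv2.imwrite('pics/m7.png',o);print(u,v)
```

```text
12.05 [439.71 109.37 259.38] 0.1859628648268377 34.76706629502587 [ 0.07  0.31 -0.08  1.38  0.02  1.67]
[[-0.01  0.    0.  ]
 [ 0.    0.01 -0.  ]
 [ 0.    0.   -0.  ]]
lip exp [428.22 109.78 202.53] (np.float64(350.98727122304274), np.float64(193.499428496028)) (np.float64(317.3083027703065), np.float64(218.35264600522305)) (np.float64(296.4293518192684), np.float64(244.01272289527537))
350 193
```

View pics/m7.png

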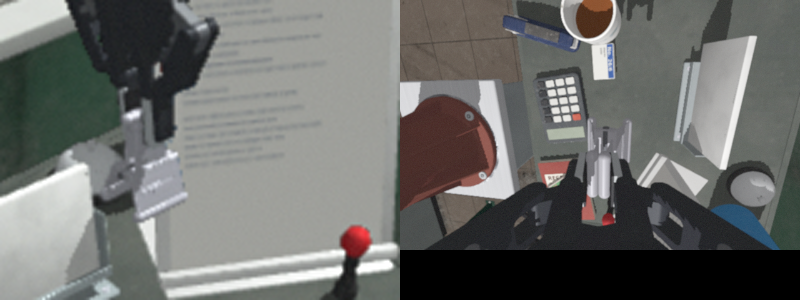

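The crop shows the clip held gaping: its front jaw's lower edge runs from (137,222) to (187,197) in the scene crop, and the two jaws are spread in the wrist view near (312,200) and (363,200). That was the tenth picture, so from here I measure with numbers only.

Run:
```python
from h import *
w=load('w7.png');s=manip.state();Rt=rot(s['eef_rot']);g=s['position']
im=cv2.cvtColor(w['img'],cv2.COLOR_RGB2GRAY)
for r in range(184,330,4): print(r,' '.join('%3d'%v for v in im[r,284:390:4]))
for n,o in dict(lipF=(0,-13,58),lipB=(0,13,58),lipFnear=(23,-13,58),lipBnear=(23,13,58),pin=(0,0,27),barF=(0,-4.5,-15),barFnear=(14,-4.5,-15)).items(): print(n,proj(w,g+Rt@np.array(o)))
```

```text
184 136 111 102  72  59 115 108 109 106 106 109 108 107 107 109 107 110 110 105 104 107 105 107 108 106 103 108
188 137 128 100  89  54 117 111 108 107 109 111 109 109 107 109 112 109 108 105 107 104 105 104 105 107 107 109
192 118 110 105  99 126 137 152 109 106 115 111 114 114 111 111 112 112 110 108 114 131 114 110 104 104 107 107
196 103 104 100 104 149 142 120 110 111 111 112 109 114 115 113 112 115 111 108 112 124 162 109 107 107 105 104
200 101 103 107 105 145 152 107 111 111 112 111 112 113 116 111 112 114 113 108 115 127 176 109 113 105 109 103
204 179 179 171 109 147 150 103 109 110 107  87  64  61 107 107 113 117 107 108 122 129 173 107 109 109 111 104
208 183 183 182 107 144 153 103 118 109 111 110 113 107 104 107 110 111 109 108 133 129 171 110 114 110 110 105
212 183 184 182 107 147 160 115 112 115 116  97  65  97 117 112 120 110 107 107 131 131 170 115 112 111 109 107
216 184 182 185 119 145 159 137 117 115 118 101  70  96 120 117 119 107 107 141 132 134 164 113 112 112 109 106
220 147 134 124 118 151 169 136 115 123 184  96  67  99 119 112 116 111 109 161 129 132 165 
[... 2837 characters left out ...]
84 126 124 105 111 109 110 108 118  56  44  88  55  38  33  32  42  40  40  36  37  39  32  41
328  38  39 179  89 126 124 122 106 112 113 114 109  79  46 117  56  33  37  34  45  29  38  39  32  34  37  40
lipF (np.float64(297.46921756832995), np.float64(220.81457885931863))
lipB (np.float64(336.3433868046277), np.float64(220.85177768085413))
lipFnear (np.float64(296.85053748038587), np.float64(187.5832066988894))
lipBnear (np.float64(337.0115410877542), np.float64(187.62087009782965))
pin (np.float64(316.8552881062906), np.float64(240.1900050230055))
barF (np.float64(306.75876562114536), np.float64(279.13625819925437))
barFnear (np.float64(306.478294833351), np.float64(250.92405658846369))
```

Run:
```python
from h import *
w=load('w7.png');S=load('s7.png');T=load('t7.png');s=manip.state();Rt=rot(s['eef_rot']);g=s['position']
for n,a,b in [('FL',(299,191),(344.8,196.8)),('FR',(300,240),(364.8,186.8))]:
    p,e=tri([ray(w,*a),ray(S,*b)]);print(n,p,e[0],'tool',Rt.T@(p-g))
im=cv2.cvtColor(S['img'],cv2.COLOR_RGB2GRAY)
print('scene');
for r in range(140,206,2): print(r,' '.join('%3d'%v for v in im[r,334:376:2]))
```

```text
FL [419.55 132.   212.08] 0.8362973122354731 tool [ 23.33 -10.86  51.4 ]
FR [416.36  93.76 213.91] 4.640469315871691 tool [-14.99 -13.04  49.97]
scene
140  34  32  40  40  43  43  36  34  46  44  32  34  34  35  36  36  33  76 161 159 158
142  66  37  39  57  44  45  34  34  41  35  31  34  35  32  31  30  58 144 159 158 158
144  67  65 121  96  40  34  35  34  33  36  35  34  32  40  86 136 147 148 147 141 142
146  66  63 104  36  40  36  38  33  35  31  34  33  37 147 158 149 153 155 158 156 157
148  68  58 103  39  40  39  67 102  67  34  39  36  46 159 156 147 142 139 145 141 142
150  69  64  97  45  36  43  66 111  84  35  36  34  41 159 160 151 153 155 158 158 157
152  67  61  84  58 138 208 143 110  89  33  41  42  45 159 160 159 158 159 159 159 159
154  66  61  94 192 247 219 103 109 104  32  45  44  47 159 160 155 149 150 146 148 143
156  64  62  85 127 143 114  86 109 107  32  43  44  45 159 157 146 149 154 156 159 157
158  67  68  95 105 107 116 102 108 108  37  44  40  40 113 161 153 150 148 142 138 136
160  94 105 106 105 103 108  93 108 107  38  40  37  42 145 160 152 1
[... 1254 characters left out ...]
  50  51  54  50  54 126 161 158 166 208 208 177 140 148 158 158 159 158 158 158 158
192  52  49  57  93 104 123 166 218 209 174 133 138 157 158 159 160 158 160 158 160 160
194  95  96 104 107 105 141 203 169 139 132 145 145 158 159 160 160 159 158 160 159 159
196 102 104 106 107 106 107 127 212 233 145 144 146 158 160 157 158 159 160 160 158 160
198 102 103 105 108 108 112 232 230 231 145 146 144 156 158 159 157 159 159 160 158 160
200 103 104 105 106 108 106 159 231 231 146 145 144 157 157 158 158 158 159 158 159 160
202 105 108 104 107 107 106 125 230 230 164 145 144 155 159 158 158 159 158 160 160 158
204 105 104 107 106 111 108 111 202 231 163 143 146 156 159 159 159 159 158 158 160 159
```

Run:
```python
from h import *
w=load('w7.png');s=manip.state();Rt=rot(s['eef_rot']);g=s['position']
def att(u,v,i,val):
    o,d=ray(w,u,v);o=Rt.T@(o-g);d=Rt.T@d;return o+d*(val-o[i])/d[i]
for n,u,v in [('F outer near',299,191),('F inner near',309,191),('B inner near',359,194),('B outer near',371,194),('F far',300,241),('bar inner near',334,251),('barL',318,251),('Bfar?',358,216),('B far2',352,238)]:
    print(n,att(u,v,0,23),'| z51',att(u,v,2,51))
im=cv2.cvtColor(w['img'],cv2.COLOR_RGB2GRAY)
for r in list(range(186,200,1))+list(range(236,264,2)): print(r,' '.join('%3d'%v for v in im[r,294:376:2]))
```

```text
F outer near [ 23.   -11.16  49.82] | z51 [ 22.67 -11.23  51.  ]
F inner near [23.   -4.93 49.85] | z51 [22.68 -4.96 51.  ]
B inner near [23.   25.39 43.26] | z51 [20.75 26.45 51.  ]
B outer near [23.   32.63 43.28] | z51 [20.76 33.99 51.  ]
F far [ 23.    -6.72 -24.31] | z51 [-11.52 -11.12  51.  ]
bar inner near [ 23.     6.47 -33.2 ] | z51 [-18.75  11.39  51.  ]
barL [ 23.     0.48 -33.21] | z51 [-18.77   0.75  51.  ]
Bfar? [23.   20.09  4.8 ] | z51 [ 6.04 26.39 51.  ]
B far2 [ 23.    14.44 -21.34] | z51 [-9.33 23.05 51.  ]
186  99  81  49  56  93 106 107 110 109 111 109 108 113 111 109 109 110 108 108 108 109 102 109 109 108 111 110 107 108 107 106 104 108 105 109 106 104 102 108 107 109
187 101  88  50  52  85 113 110 108 110 110 108 113 112 109 108 110 109 111 108 109 109 106 106 110 105 112 112 106 107 107 110 106 106 108 106 107 109 105 110 104 109
188 101  89  54  54 100 117 113 111 112 108 111 107 112 109 109 111 107 109 109 109 108 107 110 109 112 112 109 109 109 108 103 105 109 107 107 104 105 105 102 104 109
189 102  87  52  71 117 127 124 114 113 113 109 109 110 111 110 
[... 3435 characters left out ...]
 138 167 169 119 107 109 106
256 107  63 106 115 116 113 117 119 113 113 130 148 177 193 196 209 213 201 190 183 167 134  70 107 111 113 110 112  88  44  45  33  42  69 122 168 167 119 111 108 104
258 107  51  95 111 116 116 116 118 117 140 162 146 177 193 196 213 219 206 192 182 166 137  64 103 111 109 109 112 101  51  44  46  38  45  68 159 164 115 106 104 111
260 102  45  65 111 115 116 116 118 121 172 162 144 177 193 194 214 218 206 191 181 165 119  44 103 112 111 107 112 109  58  39  39  38  42  41  95 127 107 106 106 109
262  97  38  62 112 112 118 115 117 126 171 164 144 177 193 195 213 219 204 190 182 163  93  32  93 112 109 110 111 112  69  31  34  36  41  37  53 102 111 109 108 109
```

Run:
```python
from h import *
S=load('s7.png');w=load('w7.png');B=load('s4.png');s=manip.state();Rt=rot(s['eef_rot']);g=s['position']
d=abs(S['img'].astype(int)-B['img'].astype(int)).max(2)
print('cols 330..379')
for r in range(138,204,1): print(r,''.join('#' if v>25 else '+' if v>10 else '.' for v in d[r,330:380]))
for n,o in dict(lipFL=(23,-13,55),lipFR=(-23,-13,55),lipBL=(23,13,55),tcp=(0,0,0)).items(): print(n,proj(S,g+Rt@np.array(o)))
```

```text
cols 330..379
138 ..++####################################++++++++++
139 ...+####################################++++++++++
140 ...+####################################++++++++++
141 ....+##################################+++++++++++
142 ....++####+############################+++++++++++
143 +..+..+#+##+##########################++++++++++++
144 ...+..++############################++++++++++++++
145 ......++#+#######################+++++++++++++++++
146 +.+...+.#+#####################+++++++++++++++++++
147 .....+++#+####################++++++++++++++++++++
148 ......++#+####################++++++++++++++++++++
149 .....+++#+####################++++++++++++++++++++
150 .....+..######################++++++++++++++++++++
151 ..+++.+.######################++++++++++++++++++++
152 ......+.+#+###################++++++++++++++++++++
153 ........+#####################++++++++++++++++++++
154 ......+.######################++++++++++++++++++++
155 ++......######################++++++++++++++++++++
156 ..+...+.######################++++++++++++++++++++
157 ........+#+###################+++++++
[... 2122 characters left out ...]
#####+++++++++++++++++++++++++++++++
197 +++++++++++++++##+++++++++++++++++++++++++++++++++
198 ++++++++++++++++++++++++++++++++++++++++++++++++++
199 ++++++++++++++++++++++++++++++++++++++++++++++++++
200 ++++++++++++++++++++++++++++++++++++++++++++++++++
201 .+++++++++++++++++++++++++++++++++++++++++++++++++
202 +.++++++++++++++++++++++++++++++++++++++++++++++++
203 ++++++++++++++++++++++++++++++++++++++++++++++++++
lipFL (np.float64(346.3537254091892), np.float64(198.74627081635782))
lipFR (np.float64(366.06685079671445), np.float64(188.96242540368354))
lipBL (np.float64(336.9192439738679), np.float64(193.74533301496135))
tcp (np.float64(349.0830776829776), np.float64(163.56314085356212))
```

Run:
```python
from h import *
S=load('s7.png');w=load('w7.png');B=load('s4.png');s=manip.state();Rt=rot(s['eef_rot']);g=s['position']
d=abs(S['img'].astype(int)-B['img'].astype(int)).max(2)
for r in range(168,192,1): print(r,''.join('#' if v>25 else '+' if v>10 else '.' for v in d[r,312:350]))
for n,a,b in [('Fo',(299,191),(345,196.5)),('Bo',(370,195),(331,187)),('Bi',(364,194),(335,186.5)),('Bo',(370,195),(329,186))]:
    p,e=tri([ray(w,*a),ray(S,*b)]);print(n,p,e[0],'tool',Rt.T@(p-g))
```

```text
168 ..++++++++++++++++++++++...+##########
169 ...+++++++++++++++++++++++.+##########
170 ++++++++++++++++++++++++++.+##########
171 .+++++++++++++++++++++++++.+##########
172 ++++++++++++++++++++++++#++###########
173 ++++++++#++##++++++++++###++##########
174 ++++++#+....+#++++++++#####+##########
175 ++++++.....+++++++++++#####+##########
176 +##+.....++++#++++++++################
177 #+.....+++++##+++++++#################
178 .....+++++++##+++++++#################
179 ..++++++++++++++++++#######+##########
180 ++++++++++++++++++++######.###########
181 ++++++++++++++#+++++####..+###########
182 ++++++++++++++#++++###.#++############
183 +++++++++++++++++++++#+#+#############
184 ++++++++++++++++++#++.+######++#######
185 ++++++++++++++#++..########+...#######
186 ++++++++++++++#...#######+.....#######
187 +++++++++++++##+..+####+...+...#######
188 ++++++++++++++#+...+++.........#######
189 ++++++++++++++#................#######
190 +++++++++++++++.................######
191 ++++++++++++++++......+.+....++++#####
Fo [419.55 131.89 212.56] 0.574609717075928 tool [ 23.22 -10.96  50.93]
Bo [462.8  127.32 204.78] 0.2519723997735599 tool [20.16 33.11 50.02]
Bi [457.75 125.94 207.18] 3.1492590677235324 tool [18.61 27.73 48.64]
Bo [463.63 129.63 208.2 ] 1.1962806093864868 tool [22.5  33.17 46.51]
```

Run:
```python
from h import *
T=load('t5.png')
for v,zs in [(130,(0,)),(97,(0,100,200,300)),(75,(100,200,300))]: print(v,[onz(T,300,v,z)[0].round() for z in zs])
s=manip.state();Rt=rot(s['eef_rot']);g=s['position']
print('lips now',g+Rt@np.array([-.5,11,49.5]))
Rn=tool(np.pi/2+PSI,.32)
L=np.array([590.9,124.4,108.6])
for up in (60,35,0):
    pz=np.array([.1985,-.008,.98]); p=L+up*pz-Rn@np.array([-.5,11,49.5]); print(up,p,delta(p,Rn))
```

```text
130 [np.float64(745.0)]
97 [np.float64(840.0), np.float64(790.0), np.float64(740.0), np.float64(691.0)]
75 [np.float64(848.0), np.float64(791.0), np.float64(735.0)]
lips now [440.51 107.42 209.63]
60 [607.96 124.21 217.85] (array([ 2.21, 17.29,  0.86]), array([6.98, 0.09, 0.34]))
35 [602.99 124.41 193.35] (array([ 2.21, 17.28,  3.36]), array([6.98, 0.09, 0.34]))
0 [596.05 124.69 159.05] (array([ 2.22, 17.28,  6.86]), array([6.98, 0.09, 0.34]))
```

Run:
```python
from h import *
T=load('t5.png');S=load('scene0.png')
for z in range(0,400,50):
    p=onz(T,300,92,z);u,v=proj(S,p);print(z,p[0].round(),round(u),round(v),'sill lower line row',round(243-u*197/480))
```

```text
0 854.0 231 177 sill lower line row 148
50 829.0 236 165 sill lower line row 146
100 803.0 241 152 sill lower line row 144
150 777.0 246 138 sill lower line row 142
200 752.0 252 123 sill lower line row 140
250 726.0 258 106 sill lower line row 137
300 701.0 265 88 sill lower line row 134
350 675.0 272 68 sill lower line row 131
```

Emit:
{"method": "move_arm", "body": {"plan": [[[0, 0.7, 2, 0, 2.5, 0, 0.3], [0, 1.4, 5, 0, 5, 0, 0.3], [0, 2.2, 8, 0, 7, 0.1, 0.3], [0, 2.2, 11, 0.2, 7, 0.1, 0.3], [0, 2.2, 13.5, 0.4, 7, 0.1, 0.3], [0, 2.2, 15.5, 0.6, 7, 0.1, 0.3], [0, 2.2, 16.7, 0.8, 7, 0.1, 0.3], [0, 2.2, 17.3, 0.9, 7, 0.1, 0.3], [0, 2.2, 17.3, 0.9, 7, 0.1, 0.3], [0, 2.2, 17.3, 0.9, 7, 0.1, 0.3]]]}}

```text
t: 13.2
position: [608.1, 124.0, 217.8]
eef_rot: [-0.116, 0.712, 0.684, -0.11]
contact_force: [-0.0, 0.6, -0.6]
width: 0.182
gripper_force: 34.9
```

Run:
```python
from h import *
s=manip.state();print(s['t'],s['position'],s['width'],s['gripper_force'],s['contact_force'],s['q']);Rt=rot(s['eef_rot']);g=s['position']
print(Rt)
w=shot('wrist','w8.png');S=shot('scene','s8.png');T=shot('top','t8.png')
B=load('s3.png');P=load('scene0.png')
im=cv2.cvtColor(w['img'],cv2.COLOR_RGB2GRAY)
for r in list(range(180,264,4)): print(r,' '.join('%3d'%v for v in im[r,276:420:4]))
for n,o in dict(F=(23,-11,51),B=(22,33,48)).items(): print(n,proj(w,g+Rt@np.array(o)),proj(S,g+Rt@np.array(o)))
for p in [(591.7,209.2,126.7),(584.6,39.8,123.9),(588.2,124.5,125.5)]: print('pad front top',proj(w,p))
```

```text
13.2 [608.1  123.97 217.77] 0.18205078227764795 34.86457882449031 [-0.04  0.64 -0.58] [0.07 0.8  0.6  1.7  0.03 1.67]
[[ 0.04  0.95 -0.32]
 [ 1.   -0.04  0.01]
 [ 0.   -0.32 -0.95]]
180 108 111 114 110 110 114 113 112 114 110 113 118 174 171 160 163 136 113 112 113 111 110 112 111 193 198 201 198 195 112 125 140 175 194 147 117
184 113 115 108 110 110 114 111 108 112 109 109 111 171 190 163 174 147 112 113 110 110 112 111 131 200 196 163 138 142 142 145 143 180 189 130 118
188 118 111 115 114 111 110 113 123 121 113 110 112 157 235 249 247 143 111 108 110 115 112 115 127 133 138 140 141 142 144 142 143 187 185 123 116
192 114 116 109 114 105 110 151 146 137 120 107 120 157 240 252 248 136 108 108 109 112 120 126 126 139 141 144 144 140 145 144 144 193 193 125 115
196 118 118 107 109 113 114 169 163 123 120 107 124 156 241 252 249 133 109 104 106 131 119 119 166 138 144 143 143 142 145 142 147 195 176 117 117
200 113 115 114 108 110 115 169 173 122 121 104 115 154 240 251 249 162 108 103 107 126 120 123 179 138 141 142 145 144 144 145 144 196 189 116 118
204 111 114 114 113 111 111 16
[... 1981 characters left out ...]
  69 171 124 117 117 120 120 117 120 118 119 118 117 119 115
260  43  43 112 120 121  45 120 125 128 123 116 174 206 210 186 119 106 118 119  61  45  43 104 117 117 120 119 117 117 117 128 118 119 117 116 115
F (np.float64(299.7594597470035), np.float64(187.98368219275875)) (np.float64(282.82524304668596), np.float64(175.0386315146368))
B (np.float64(370.53109175060445), np.float64(190.7811786630367)) (np.float64(271.7706836773668), np.float64(169.31298331952217))
pad front top (np.float64(331.3905504028827), np.float64(86.97467256845334))
pad front top (np.float64(329.5073703247805), np.float64(295.76890744367455))
pad front top (np.float64(330.339253434416), np.float64(202.57065461022745))
```

Run:
```python
from h import *
w=load('w8.png');im=cv2.cvtColor(w['img'],cv2.COLOR_RGB2GRAY)
for r in (120,140,160,170,180,184,190,196,202): print(r,' '.join('%3d'%v for v in im[r,306:352]))
for r in (140,160,170,190,196):
    for u in (326.5,338.5): print(r,u,onz(w,u,r,125.5))
T=load('t8.png');S=load('s8.png')
for n,a in (('T',T),('S',S)):
    for p in [(591.7,209.2,126.7),(584.6,39.8,123.9)]: print(n,proj(a,p))
```

```text
120 116 116 121 122 117 122 117 115 120 116 117 115 118 119 116 121 127 140 140 133 122 123 152 191 212 214 199 181 168 163 164 163 164 162 158 154 144 143 142 136 120 107  99 107 107 110
140 115 115 116 115 118 115 117 118 117 116 121 117 116 117 115 119 152 182 177 140 125 157 175 166 162 163 162 162 165 163 165 163 164 159 155 135 116 107 111 105 101 100 102 107 112 107
160 114 108 111 112 109 109 111 112 113 110 113 111 111 114 114 124 164 184 166 133 161 182 177 162 160 162 161 163 163 162 162 162 165 158 140 118 116 125 117 107 101 102 105 108 109 107
170 110 114 115 112 114 110 112 111 111 110 113 108 110 108 115 144 186 199 167 132 157 181 174 163 160 163 161 163 163 162 160 165 162 156 136 119 143 153 125  98 100 104 108 112 111 112
180 112 110 114 110 110 111 110 108 112 113 113 112 111 109 118 150 179 193 174 135 160 182 171 162 162 162 160 162 160 163 163 164 160 146 136 159 174 152 113 100 102 108 112 112 111 108
184 108 114 112 114 112 109 109 109 111 110 109 112 112 110 111 131 172 189 171 135 163 190 190 176 163 160 163 163 159 160 174 213 229 201 147 156 173 151 112 
[... 486 characters left out ...]
4 146 152 162 167 169 182 192 208 232 245 246 243 223 177 165 179 160 125 104 108 105 104 106 102 106 109
140 326.5 [586.62 172.63 125.5 ]
140 338.5 [595.74 172.59 125.5 ]
160 326.5 [586.15 157.8  125.5 ]
160 338.5 [595.43 157.93 125.5 ]
170 326.5 [585.9  150.17 125.5 ]
170 338.5 [595.28 150.41 125.5 ]
190 326.5 [585.4  134.48 125.5 ]
190 338.5 [594.96 134.92 125.5 ]
196 326.5 [585.25 129.66 125.5 ]
196 338.5 [594.86 130.16 125.5 ]
T (np.float64(255.7378666093816), np.float64(173.4879655293004))
T (np.float64(331.0893911355229), np.float64(177.02747844835963))
S (np.float64(255.93543564315178), np.float64(203.20355918175528))
S (np.float64(323.73737681172986), np.float64(174.37141760834953))
```

Run:
```python
from h import *
s=manip.state();Rt=rot(s['eef_rot']);g=s['position'];Rn=tool(np.pi/2+PSI,.32)
pz=np.array([.1985,-.008,.98]);L=np.array([588.2,124.4,108.6])
print('lip now',g+Rt@np.array([-.5,11,49.5]),delta(L+22*pz-Rn@np.array([-.5,11,49.5]),Rn))
```

```text
lip now [602.95 123.96 167.58] (array([-0.01,  0.19,  3.88]), array([-0.04, -0.04,  0.02]))
```

Emit:
{"method": "move_arm", "body": {"plan": [[[0, 0, 0.05, 1, 0, 0, 0], [0, 0, 0.1, 2, 0, 0, 0], [0, 0, 0.15, 3, 0, 0, 0], [0, 0, 0.2, 3.6, 0, 0, 0], [0, 0, 0.2, 3.9, 0, 0, 0], [0, 0, 0.2, 3.9, 0, 0, 0]]]}}

```text
t: 13.95
position: [597.8, 124.7, 179.7]
eef_rot: [-0.116, 0.712, 0.684, -0.111]
contact_force: [-0.2, 0.1, -0.7]
width: 0.188
gripper_force: 34.8
```

Run:
```python
from h import *
s=manip.state();Rt=rot(s['eef_rot']);g=s['position'];print(s['t'],g,s['contact_force'],s['width'])
w=shot('wrist','w9.png');S=shot('scene','s9.png');T=shot('top','t9.png')
im=cv2.cvtColor(w['img'],cv2.COLOR_RGB2GRAY)
for r in list(range(150,206,6)): print(r,' '.join('%3d'%v for v in im[r,290:380:2]))
S=S['img'];B=load('s3.png')['img']
d=abs(S.astype(int)-load('s5.png')['img'].astype(int)).max(2)
im=cv2.cvtColor(S,cv2.COLOR_RGB2GRAY)
for r in range(166,206,2): print(r,' '.join('%3d'%v for v in im[r,256:322:2]))
for n,o in dict(F=(23,-11,51),B=(22,33,48)).items(): print(n,proj(w,g+Rt@np.array(o)),proj(load('s9.png'),g+Rt@np.array(o)))
```

```text
13.95 [597.83 124.65 179.69] [-0.18  0.15 -0.72] 0.18846795662675506
150 113 111 114 116 113 117 115 119 114 117 116 114 119 117 117 137 183 119 157 181 165 165 165 164 166 158 130 115 107 101 108 113 113 114 108 115 110 111 112 110 111 111 112 111 113
156 118 116 115 117 116 117 116 117 116 118 116 111 117 114 114 146 183 119 151 166 163 164 165 165 166 159 129 111 107  99 109 110 113 114 111 112 113 112 114 114 110 113 112 115 109
162 114 113 112 115 112 115 111 116 113 115 115 117 115 113 111 167 192 132 176 165 168 164 166 165 165 160 123 111 108  97 112 114 112 114 112 112 114 114 111 113 116 113 116 112 112
168 110 112 119 117 111 115 115 111 114 111 111 113 113 114 111 150 186 132 182 169 164 166 164 163 167 157 114 112 104  98 109 114 114 114 112 112 113 110 114 113 112 115 115 114 111
174 115 115 111 111 111 112 116 118 116 117 115 114 113 113 108 159 184 131 177 162 165 165 162 163 166 156 114 114 100  98 110 111 111 115 113 117 112 112 114 112 110 109 113 114 109
180 112 114 115 112 114 116 114 112 112 113 113 112 115 112 112 158 182 130 180 164 162 166 166 165 166 151 114
[... 3088 characters left out ...]
 223 224 224 223 223 223 222 225
200 108 112 160 178 242 233 221 220 182 164 164 167 165 165 166 165 164 162 175 225 225 223 221 222 223 224 223 223 221 220 219 221 224
202 143 163 248 224 214 216 216 217 179 159 161 165 166 166 164 166 164 164 214 222 222 222 222 222 220 220 221 221 219 218 219 219 220
204 158 218 216 211 213 214 214 214 164 161 158 161 161 163 164 165 163 175 222 221 222 222 220 221 220 217 220 216 215 216 217 217 216
F (np.float64(299.73399961500473), np.float64(187.97344959989107)) (np.float64(286.3086158995028), np.float64(192.83522614664096))
B (np.float64(370.50504901154306), np.float64(190.766187953177)) (np.float64(275.3259871308524), np.float64(186.60996947333976))
```

The wrist numbers put the pad and plate at columns 325.5–345.5 (mid 335.5) and the lips' outer faces at 299–371 (mid 335), so the clip is centred within 1 mm. I'll descend parallel to the plate.

Emit:
{"method": "move_arm", "body": {"plan": [[[0, 0, 0.05, 0.4, 0, 0, 0], [0, 0, 0.1, 0.8, 0, 0, 0], [0, 0, 0.15, 1.2, 0, 0, 0], [0, 0, 0.2, 1.6, 0, 0, 0], [0, 0, 0.23, 1.9, 0, 0, 0], [0, 0, 0.26, 2.2, 0, 0, 0], [0, 0, 0.26, 2.2, 0, 0, 0], [0, 0, 0.26, 2.2, 0, 0, 0]]]}}

```text
t: 14.9
position: [593.6, 124.8, 158.0]
eef_rot: [-0.116, 0.712, 0.684, -0.111]
contact_force: [-0.2, -0.3, -0.9]
width: 0.186
gripper_force: 34.8
```

Run:
```python
from h import *
s=manip.state();Rt=rot(s['eef_rot']);g=s['position'];print(s['t'],g,s['contact_force'],s['torque'],s['width'],s['gripper_force'])
print('lips',g+Rt@np.array([-.5,11,49.5]))
w=shot('wrist','w10.png');S=shot('scene','s10.png');T=shot('top','t10.png')
im=cv2.cvtColor(w['img'],cv2.COLOR_RGB2GRAY)
for r in list(range(140,246,7)): print(r,' '.join('%3d'%v for v in im[r,290:380:2]))
im=cv2.cvtColor(S['img'],cv2.COLOR_RGB2GRAY)
for r in range(176,216,2): print(r,' '.join('%3d'%v for v in im[r,256:322:2]))
a=g+Rt@np.array([23,-11,51]);print(proj(S,a))
# pad right top corner / left top corner shift vs t5/s5
for n,m,bx in (('t10','t5',(160,200,300,345)),('s10','s5',(165,215,300,345)),('s10','s5',(190,250,245,272))):
    y0,y1,x0,x1=bx;d=abs(load(n+'.png')['img'].astype(int)-load(m+'.png')['img'].astype(int))[y0:y1,x0:x1].max(2);print(n,(d>40).sum(),d.mean())
```

```text
14.9 [593.58 124.83 157.96] [-0.25 -0.28 -0.88] [ 0.03 -0.37  0.03] 0.185647260892818 34.845888912677765
lips [588.36 124.58 107.52]
140 114 114 114 113 117 118 119 119 121 122 122 118 118 119 167 168 115 154 163 163 161 163 164 162 163 137 109 110  98 102 104 109 111 112 108 111 108 107 110 110 112 111 108 110 112
147 112 109 112 116 118 119 117 114 115 117 117 120 117 113 161 167 114 155 164 162 162 163 165 165 163 133 112 111 104  98 111 110 112 112 105 106 110 109 110 108 108 108 111 110 111
154 112 113 108 113 113 113 113 116 115 114 112 117 113 113 166 166 115 157 164 163 162 165 163 164 159 129 113 110 100 101 112 109 109 110 113 110 111 111 110 105 113 111 109 114 108
161 116 114 114 114 113 115 117 118 117 117 116 111 112 119 177 161 117 158 161 162 161 163 163 164 160 124 108 111  96 102 110 114 112 112 113 112 113 112 111 112 110 112 111 113 109
168 116 113 111 110 110 111 111 114 118 117 113 112 112 122 180 161 118 160 163 163 163 163 163 167 156 120 114 107  98  98 112 110 113 109 111 113 115 111 111 115 110 111 111 111 113
175 112 114 112 111 114 114 108 108 109 111 110
[... 4141 characters left out ...]
212 210 199
208 148 166 165 164 197 205 207 206 207 194 154 155 160 163 163 164 163 163 161 170 209 210 212 211 211 208 211 209 205 207 207 205 156
210 134 164 164 178 209 205 206 204 204 182 153 155 162 160 162 162 162 158 156 193 203 208 210 208 208 206 209 210 206 205 204 194 150
212 118 163 176 209 206 202 201 201 202 157 157 156 156 158 160 160 159 155 160 198 198 203 203 206 205 205 206 207 203 197 199 157 153
214 113 164 205 206 205 201 198 199 194 157 158 158 156 158 160 161 160 156 190 198 195 198 199 202 204 204 207 203 198 196 190 152 152
(np.float64(287.83708499187924), np.float64(202.26797779323098))
t10 1685 76.37333333333333
s10 367 40.846666666666664
s10 51 21.512345679012345
```

The lips sit mid-way over pad and plate: the wrist puts the pad and plate mid at column 334 and the lips mid at 335, about 17 mm below the pad's top. There is no contact force beyond the clip's weight, and the pad's right end (y≈39.8) matches the guide plane (y≈40.4). Handing in.

```bash
python3 -c "
from station import manip
s=manip.state();print(s['joint_velocities'].round(4),s['contact_force']);print(manip.hand_in())"
```

```text
[-0.0011  0.0001 -0.0007 -0.0004 -0.001  -0.0001] [ 0.53920834 -0.37215791 -0.86301898]
the job is handed in; nothing more can be done
None
```

I handed the job in after about 15 s of robot time: the pad measured flush in the corner, and the clip is still held wide open, centred over the pad's top edge with its lips about 17 mm down and no contact force beyond its own weight; I got no verdict back.

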